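# Set up a spoon blank for its cross-cut line with a try square

## Task

Set the blank up for its cut line: lay it flat and roughly centred on the planing board, unmarked long edge tight along the stop, pencil-ticked edge facing away from it. Then take the try square off the offcut and lay it across the blank, blade flat on top and pointing over the stop, the whole stock tight along the ticked edge and the outer edge of the blade right at the pencil tick. Let go of both, and leave the other things on the bench where they are (the offcut may shift).

Things in the scene. Friction and masses are not known exactly. Their poses are not given: they have to be found in the camera images.
- stopboard: planing board: brown hardboard-faced base 200 (x) x 260 (y) x 18 mm, screwed down (fixed), with a wooden stop batten 30 mm wide and 18 mm high on top along its whole far (+x) edge. Origin: centre of the underside, on the bench; x points across to the stop, y along it. Base top at z = 18, stop top at z = 36; the stop's working face, which the work is pushed against, is at x = +70 mm
- blank: the work: loose planed light hardwood blank, 62 (x) x 190 (y) x 24 mm (z), 0.15 to 0.27 kg, flat on the bench. Origin: centre of its underside. A dark pencil tick 3 mm wide, 55 mm from the middle towards -y, runs 45 mm in over the top from the -x long edge and down that edge's face; the +x long edge is unmarked
- blank_tick (a point): on the blank, where the middle of the pencil tick's width meets the top corner of the -x edge: at (-31, -55, 24) mm in the blank's axes; same axes as the blank
- blank_back_left (a point): on the blank, the +y end of its unmarked +x long edge, at mid thickness: (31, 95, 12) mm in the blank's axes
- blank_back_right (a point): on the blank, the -y end of its unmarked +x long edge, at mid thickness: (31, -95, 12) mm in the blank's axes
- square: loose try square, 0.2 to 0.33 kg. x along the steel blade away from the dark wooden stock, y along the stock. Origin: where the stock's brass face meets the blade's outer edge (y = 0), at the blade's underside. Blade x 0..125, y 0..34, z 0..4 mm; stock x -30..0 (brass face x = 0), y 0..115, z -11..15 mm, proud of the blade above and below
- square_heel (a point): on the square, the other end of the stock's brass face: (0, 115, 0) mm in the square's axes. The square's centre of mass is some 30 mm out along the blade, so laid on a board it rests level on its blade, with the stock hanging at the board's edge
- offcut: loose plain offcut of thick plank, 110 (x) x 150 (y) x 28 mm (z), 0.4 kg; origin at its underside's centre. The square is parked on it: blade flat on top, stock hanging 5 to 15 mm clear of its -x edge. It may shift and has no other part in the job
- mug: bystander: blue glazed mug, 80 mm wide, 85 mm high, origin at its foot's centre
- waxtin: bystander: closed round metal tin, 74 mm wide, 45 mm high, origin at its foot's centre
- corkblock: bystander: cork sanding block 55 x 100 x 35 mm, origin at its underside's centre
- rasp: bystander: flat rasp, wooden handle 115 mm to -x and steel 200 mm to +x of its origin
- horn: bystander: dark curved horn, 300 mm long, 50 mm thick at the butt, origin near its middle on the bench
- spoon: bystander: wooden spoon 200 mm long
- mallet: bystander: round carving mallet standing on its head, 86 mm wide, 215 mm high, origin at its foot's centre

How it is judged:
By the outcome, as a careful person would: the job done as asked, in the order asked, and still so for the second after the job is handed in, with the robot touching nothing.
It also fails if it takes over 72 s, if anything falls off the work surface, if the arm or the gripper's body presses on something with over 40 N, if the wrist force passes 120 N, or if a joint passes its speed limit or range.

## Robot

A 7-joint arm with a two-finger parallel gripper is mounted at the origin on the work surface. World frame = base frame: x ahead of the robot, y to its left, z up, the work surface at z = 0. Lengths are in m, angles in rad, forces in N, time in s.
With the tool pointing down it reaches from about 0.4 to 0.85 m from the base axis. Payload 4.4 kg.
Tool frame: the origin (TCP) lies at the very end of the fingers, on their centre line; the grasp point (between the pads) lies 19 mm behind it; z points along the fingers, y is the line along which they close (so a half turn about z gives the same grasp; the last joint's range is limited). The gripper opens to 94 mm and grips with 3 to 60 N. Pads are 16 mm wide; open, the fingers measure 119 mm over their backs; the gripper's body (75 mm by 177 mm) begins 78 mm behind the grasp point.
Start: joints at [1.281, 0.628, 0.038, 1.517, -0.027, 0.996, -0.02], TCP at [0.144, -0.634, 0.205] pointing down, gripper open.
Joint ranges: [-3.06, 3.06], [-0.37, 2.12], [-1.25, 1.32], [0.18, 2.47], [-1.1, 4.24], [0.23, 1.98], [-2.94, 2.94]. Speed limits (rad/s): [2.57, 2.57, 3.14, 3.14, 3.14, 3.14, 3.14].

## Interface

Orientations are given as a 3x3 rotation matrix whose columns are the frame's x, y, z axes.
In Python, from rig import r gives the robot as it stands.
- The arm moves only by the shell command python3 nudge.py 'ROWS' [OPENING] [FORCE]. ROWS is rows parted by semicolons, their numbers by spaces, 1 to 8 of them, each of 6 numbers: dx, dy, dz in m, then a rotation vector rx, ry, rz in rad; each row is the pose to reach, as a shift and turn from the pose commanded when the command began, along the tool's axes at that moment; what a row does not reach only later rows make up. A row lasts 1/12 s, in which the tool goes at most 0.0417 m and 0.125 rad, less where a joint would pass 70% of its speed; a pose out of reach is approached as far as the arm can. OPENING is the opening from 0.0 (shut) to 1.0 (fully open), set as the command begins (- or left out keeps the last). The fingers move at their own pace and stop on an object; FORCE is the grip in N (left out, the last holds). Time passes only in rows, so rows that do not move let the fingers close. It prints the time, the measured TCP pose, the force, the opening and the grip force at its end.
- r.get_obs(): the state, without advancing time (a new reading comes with each control period).
- r.snapshot(name): name is "scene" or "top"; returns the picture (400x640x3 uint8, red, green, blue); there is no depth.
- r.camera_params(name): a dict with "intrinsics" (3x3 intrinsics, pixels), "R" (3x3) and "t" (3): a world point X has camera coordinates R X + t. Camera axes: x right, y down, z forward; pixel columns grow to the right and rows downward; lengths in m; the calibration is good to about 2 mm. A picture is of the moment at which its call begins. camera_params takes no time and is no camera call.
- r.close_job(): hands the job in; it is judged then, once.
The state is a dict: "clock": time; "joint_pos": joint angles; "qd": joint speeds; "joint_efforts": joint torques, N m; "position": TCP position; "ee_rot": TCP orientation; "contact_force": force on the tool from outside, world axes, zero at the start; "torque": the same for the moment, N m; "gripper_width": opening from 0.0 (shut) to 1.0 (fully open); "grasp_force": force on a finger pad.
Only numpy, scipy, OpenCV 4.12 (cv2) and the standard library are available. Lean on these libraries where they do the work, as an engineer would, in place of code of your own. Each camera call takes 0.05 s, during which the arm holds its last target. There are 200 camera calls.

## Working session

There is one attempt and no reset: what is moved stays moved. The work goes in short steps, Python scripts to look and compute and a shell command to move; the robot and the scene stay as the last step left them, time stands still between calls to the robot, and variables do not carry over. Pictures are saved under pics/ and viewed, at most 10 in all, crops included, and the job is handed in when it is done.

```bash
ls; mkdir -p pics; python3 - <<'E'
from rig import r
import cv2,numpy as np
np.set_printoptions(precision=4,suppress=True)
for n in("scene","top"):
    im=r.snapshot(n); cv2.imwrite(f"pics/{n}0.png",im[:,:,::-1]); c=r.camera_params(n); print(n,c)
o=r.get_obs(); print(o)
E
```

```text
nudge.py
pics
rig.py
scene {'intrinsics': array([[446.1744,   0.    , 315.9565],
       [  0.    , 446.1744, 202.5693],
       [  0.    ,   0.    ,   1.    ]]), 'R': array([[ 0.8585,  0.5129,  0.0025],
       [ 0.2922, -0.4852, -0.8241],
       [-0.4215,  0.7082, -0.5664]]), 't': array([-0.4956, -0.109 ,  1.294 ])}
top {'intrinsics': array([[512.0528,   0.    , 334.614 ],
       [  0.    , 512.0528, 191.0107],
       [  0.    ,   0.    ,   1.    ]]), 'R': array([[-0.03  , -0.9995,  0.0051],
       [-0.9975,  0.0296, -0.0647],
       [ 0.0645, -0.0071, -0.9979]]), 't': array([0.0129, 0.5428, 1.3365])}
{'clock': 0.1, 'joint_pos': array([ 1.2812,  0.6292,  0.0385,  1.5182, -0.027 ,  0.9963, -0.02  ]), 'qd': array([-0.0002, -0.0023, -0.0002, -0.0017, -0.0006, -0.0007,  0.002 ]), 'joint_efforts': array([  0.0024, -55.0794,   1.1474, -18.7117,  -0.0521,   0.0193,
         0.0001]), 'position': array([ 0.1441, -0.6332,  0.2047]), 'ee_rot': array([[ 0.9751,  0.2219, -0.0004],
       [ 0.2219, -0.9751,  0.0016],
       [-0.    , -0.0016, -1.    ]]), 'contact_force': array([0.7196, 0.5857, 0.0216]), 'torque': array([0.0314, 0.0508, 0.0162]), 'grasp_force': 0.0, 'gripper_width': 0.9979943450695323}
```
View pics/top0.png

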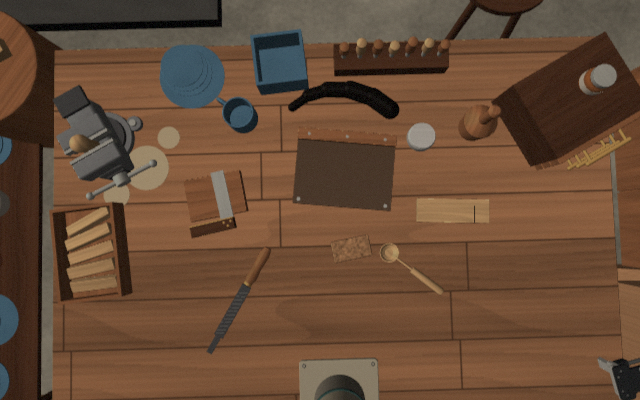

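View pics/scene0.png

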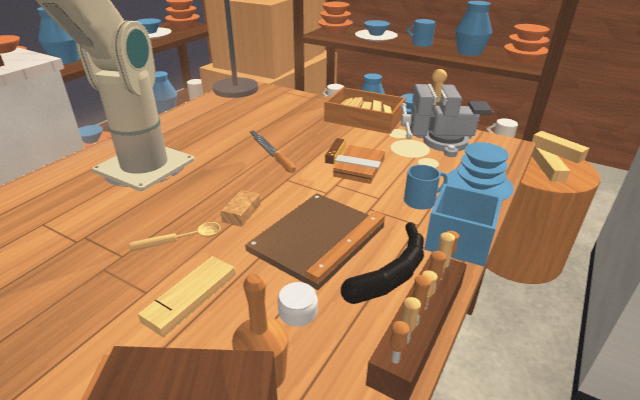

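The top view shows the blank at (416–490, 198–223) with its tick at about (475, 214) on the robot side. The board spans (292–397, 130–210) with the stop at the top. The square's stock is at (190–237, 220–236) and its blade at (222, 190), on the offcut. The scene view shows the same layout from the far side.

```bash
python3 - <<'E'
import cv2,numpy as np
t=cv2.imread("pics/top0.png");s=cv2.imread("pics/scene0.png")
for n,i,ps in(("top",t,[(440,210),(480,205),(475,215),(345,170),(345,135),(222,190),(205,200),(215,228),(229,224),(300,230)]),("scene",s,[(200,285),(170,310),(310,230),(350,245),(360,162),(335,150),(344,148),(360,170),(110,250)])):
    h=cv2.cvtColor(i,cv2.COLOR_BGR2HSV)
    print(n,[(p,tuple(int(v) for v in h[p[1],p[0]])) for p in ps])
a=cv2.resize(t[120:245,180:500],None,fx=2.5,fy=2.5,interpolation=cv2.INTER_CUBIC)
b=cv2.resize(s[245:340,130:250],(363,287),interpolation=cv2.INTER_CUBIC)
c=cv2.resize(s[130:190,315:395],(383,287),interpolation=cv2.INTER_CUBIC)
o=np.zeros((600,800,3),np.uint8);o[:a.shape[0]]=a;o[313:,:363]=b;o[313:,400:783]=c
cv2.imwrite("pics/z1.png",o)
E
```

```text
top [((440, 210), (15, 120, 155)), ((480, 205), (15, 121, 156)), ((475, 215), (15, 118, 160)), ((345, 170), (15, 105, 75)), ((345, 135), (12, 137, 128)), ((222, 190), (20, 27, 141)), ((205, 200), (12, 150, 109)), ((215, 228), (11, 155, 64)), ((229, 224), (11, 156, 67)), ((300, 230), (13, 142, 126))]
scene [((200, 285), (22, 117, 244)), ((170, 310), (16, 125, 182)), ((310, 230), (14, 121, 135)), ((350, 245), (13, 161, 220)), ((360, 162), (19, 19, 227)), ((335, 150), (11, 143, 132)), ((344, 148), (17, 161, 214)), ((360, 170), (13, 165, 215)), ((110, 250), (13, 141, 157))]
```

View pics/z1.png

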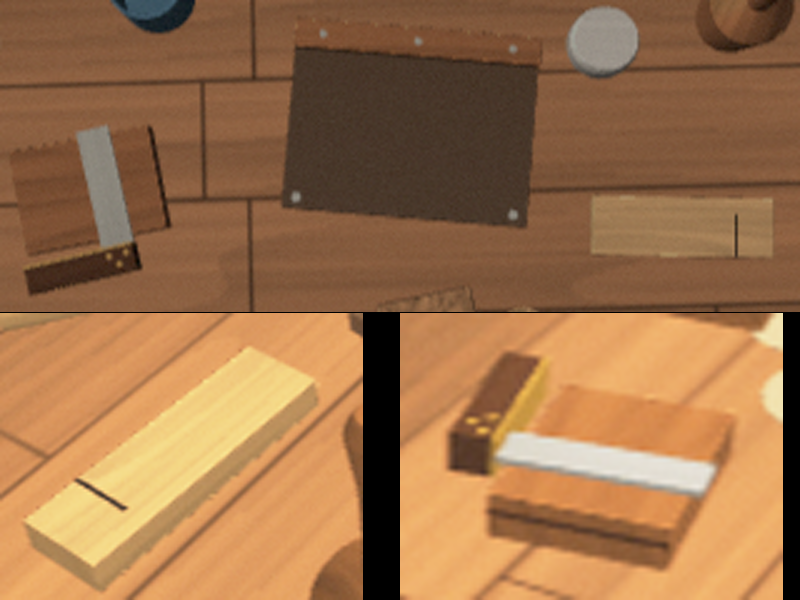

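The crops show the blank with its tick near the right-hand (−y) end on the robot side. The stock lies just clear of the offcut, with the blade at its right-hand end and pointing up (+x). Next I measure by masks.

```bash
cat > h.py <<'E'
import cv2,numpy as np
from rig import r
np.set_printoptions(precision=4,suppress=True)
P={n:r.camera_params(n) for n in("top","scene")}
def ray(n,p):
    c=P[n];d=c["R"].T@np.linalg.solve(c["intrinsics"],[p[0],p[1],1.]);return -c["R"].T@c["t"],d
def onz(n,p,z):
    o,d=ray(n,p);return o+d*(z-o[2])/d[2]
def tri(pt,ps):
    o,d=ray("top",pt);q,e=ray("scene",ps);d/=np.linalg.norm(d);e/=np.linalg.norm(e)
    s=np.linalg.lstsq(np.c_[d,-e],q-o,rcond=None)[0];a,b=o+d*s[0],q+e*s[1]
    return (a+b)/2,np.linalg.norm(a-b)*1e3
def proj(n,X):
    c=P[n];u=c["intrinsics"]@(c["R"]@np.asarray(X)+c["t"]);return u[:2]/u[2]
def blob(im,box,lo,hi,k=3):
    x0,y0,x1,y1=box;h=cv2.cvtColor(im[y0:y1,x0:x1],cv2.COLOR_RGB2HSV)
    m=cv2.inRange(h,np.array(lo),np.array(hi))
    m=cv2.morphologyEx(m,cv2.MORPH_CLOSE,np.ones((k,k)))
    cs,_=cv2.findContours(m,cv2.RETR_EXTERNAL,cv2.CHAIN_APPROX_NONE,offset=(x0,y0))
    return max(cs,key=cv2.contourArea)
def quad(c):  # 4 corners via approx polygon of the hull
    h=cv2.convexHull(c)
    return cv2.approxPolyN(h,4,ensure_convex=True).reshape(-1,2).astype(float) if len(h)>4 else h.reshape(-1,2)
E
python3 - <<'E'
from h import *
t=cv2.imread("pics/top0.png")[:,:,::-1].copy();s=cv2.imread("pics/scene0.png")[:,:,::-1].copy()
print("cam",ray("top",(0,0))[0])
B=[("blank",t,"top",(408,190,500,232),(0,0,143),(25,132,255),.024),("board",t,"top",(285,135,405,220),(0,0,0),(30,255,95),.018),
("blade",t,"top",(195,160,245,225),(0,0,100),(180,70,255),.032),("stock",t,"top",(180,205,245,245),(0,0,0),(30,255,82),.043),
("blankS",s,"scene",(130,250,245,335),(18,0,190),(30,140,255),.024),("bladeS",s,"scene",(325,145,395,175),(0,0,170),(180,75,255),.032),
("boardS",s,"scene",(240,190,390,285),(0,0,0),(30,135,175),.018)]
for n,im,cam,box,lo,hi,z in B:
    c=blob(im,box,lo,hi);q=quad(c);mr=cv2.minAreaRect(c)
    print(n,cv2.contourArea(c),mr);
    for p in q: print("   ",p,onz(cam,p,z))
    x=cv2.boxPoints(mr)
    for p in x: print("     r",p,onz(cam,p,z))
E
```

```text
cam [0.4556 0.0062 1.3688]
blank 1611.0 ((452.0, 210.0), (24.0, 72.0), 90.0)
    [488. 199.] [ 0.5094 -0.4064  0.024 ]
    [488. 222.] [ 0.449  -0.4034  0.024 ]
    [416. 222.] [ 0.4547 -0.2143  0.024 ]
    [417. 197.] [ 0.5203 -0.2196  0.024 ]
     r [416. 198.] [ 0.5177 -0.2168  0.024 ]
     r [488. 198.] [ 0.5121 -0.4065  0.024 ]
     r [488. 222.] [ 0.449  -0.4034  0.024 ]
     r [416. 222.] [ 0.4547 -0.2143  0.024 ]
board 6269.0 ((344.4698181152344, 173.87757873535156), (122.20956420898438, 65.63031768798828), 4.573921203613281)
    [404. 146.] [ 0.6574 -0.1915  0.018 ]
    [404. 212.] [ 0.482  -0.1847  0.018 ]
    [285. 202.] [0.5177 0.1284 0.018 ]
    [285. 136.] [0.6934 0.1242 0.018 ]
     r [280.9428 201.7154] [0.5188 0.139  0.018 ]
     r [286.1765 136.2941] [0.6925 0.1211 0.018 ]
     r [407.9969 146.0397] [ 0.6569 -0.2021  0.018 ]
     r [402.7632 211.461 ] [ 0.4835 -0.1815  0.018 ]
blade 553.5 ((221.44117736816406, 194.23532104492188), (47.07391357421875, 13.124293327331543), 77.47119140625)
    [233. 216.] [0.4846 0.2633 0.032 ]
    [220. 218.] [0.4804 0.2972 0.032 ]
  
[... 1483 characters left out ...]
8 0.2952 0.032 ]
     r [334.7027 160.7838] [0.4859 0.2553 0.032 ]
     r [335.8649 153.8108] [0.469  0.2931 0.032 ]
     r [380.2973 161.2162] [0.5966 0.3192 0.032 ]
     r [379.1351 168.1892] [0.6098 0.2818 0.032 ]
boardS 5398.5 ((314.23321533203125, 235.72384643554688), (83.0117416381836, 117.98395538330078), 45.98775863647461)
    [388. 222.] [0.7216 0.086  0.018 ]
    [317. 290.] [ 0.691  -0.1865  0.018 ]
    [240. 247.] [ 0.4829 -0.1624  0.018 ]
    [316. 193.] [0.5146 0.1052 0.018 ]
     r [242.9679 246.8615] [ 0.4881 -0.1588  0.018 ]
     r [327.821  164.8848] [0.4689 0.2467 0.018 ]
     r [385.4985 224.5862] [0.7206 0.0738 0.018 ]
     r [300.6455 306.5629] [ 0.6866 -0.2383  0.018 ]
```

```bash
cat >> h.py <<'E'
def corners(im,box,lo,hi,k=9):
    """sub-pixel corners: mask on a 4x picture, a line fitted to each side's middle 80 %"""
    x0,y0,x1,y1=box;b=cv2.resize(cv2.GaussianBlur(im,(3,3),.6)[y0:y1,x0:x1],None,fx=4,fy=4,interpolation=cv2.INTER_LINEAR)
    m=cv2.inRange(cv2.cvtColor(b,cv2.COLOR_RGB2HSV),np.array(lo),np.array(hi))
    m=cv2.morphologyEx(cv2.morphologyEx(m,cv2.MORPH_CLOSE,np.ones((k,k))),cv2.MORPH_OPEN,np.ones((k,k)))
    cs,_=cv2.findContours(m,cv2.RETR_EXTERNAL,cv2.CHAIN_APPROX_NONE);c=max(cs,key=cv2.contourArea)
    q=cv2.approxPolyN(cv2.convexHull(c),4,ensure_convex=True).reshape(-1,2).astype(float);p=c.reshape(-1,2).astype(float);L=[]
    for i in range(4):
        a,e=q[i],q[(i+1)%4];u=(e-a)/np.linalg.norm(e-a);w=p-a;s=w@u/np.linalg.norm(e-a);d=w@[-u[1],u[0]]
        f=(s>.1)&(s<.9)&(abs(d)<8);v=cv2.fitLine(p[f].astype(np.float32),cv2.DIST_HUBER,0,.01,.01).ravel();n=np.array([-v[1],v[0]]);L.append((n,n@v[2:]))
    o=[np.linalg.solve([L[i-1][0],L[i][0]],[L[i-1][1],L[i][1]]) for i in range(4)]
    return (np.array(o)+.5)/4-.5+[x0,y0]
def order(X): # world order: by angle round the centre, from the (-x,-y) corner: (-,-),(-,+),(+,+),(+,-)
    c=X.mean(0);a=np.arctan2(X[:,0]-c[0],X[:,1]-c[1]);X=X[np.argsort(a)];return X
def show(n,cam,px,z):
    X=order(np.array([onz(cam,p,z) for p in px]));e=[np.linalg.norm(X[i]-X[(i+1)%4])*1e3 for i in range(4)]
    yl=np.arctan2(-(X[1]-X[0]+X[2]-X[3])[0],(X[1]-X[0]+X[2]-X[3])[1])
    print(n,"centre",X.mean(0),"sides",np.round(e,1),"yaw(y edges)",round(yl,4));print(X[:,:2]);return X
E
cat > m.py <<'E'
from h import *
t=cv2.imread("pics/top0.png")[:,:,::-1].copy();s=cv2.imread("pics/scene0.png")[:,:,::-1].copy()
R={}
for n,im,cam,box,lo,hi,z in [("blank",t,"top",(408,190,500,232),(0,0,141),(25,135,255),.024),("blank",s,"scene",(130,245,245,335),(18,0,190),(30,140,255),.024),
 ("board",t,"top",(285,138,402,217),(0,0,0),(30,125,92),.018),
 ("blade",t,"top",(195,160,245,222),(0,0,90),(180,75,255),.032),("blade",s,"scene",(325,145,395,175),(0,0,150),(180,80,255),.032),
 ("stock",t,"top",(180,205,245,245),(0,0,0),(30,255,88),.043)]:
    try: R[n,cam]=px=corners(im,box,lo,hi); show(n+" "+cam,cam,px,z)
    except Exception as e: print(n,cam,e)
for n in("blank","blade"):
    a=R[n,"top"];b=R[n,"scene"]
    A=a[np.argsort([np.arctan2(*(onz("top",p,.02)[:2]-onz("top",a.mean(0),.02)[:2])) for p in a])]
    B=b[np.argsort([np.arctan2(*(onz("scene",p,.02)[:2]-onz("scene",b.mean(0),.02)[:2])) for p in b])]
    for p,q in zip(A,B): print(n,*tri(p,q))
    print(n,"mid",*tri(A.mean(0),B.mean(0)))
# tick: darkest pixels on the blank
for cam,im,box in(("top",t,(465,203,486,220)),("scene",s,(150,290,185,318))):
    x0,y0,x1,y1=box;g=cv2.cvtColor(im,cv2.COLOR_RGB2GRAY)[y0:y1,x0:x1].astype(float);w=np.clip(np.median(g)*.75-g,0,None)
    yy,xx=np.mgrid[y0:y1,x0:x1];c=np.array([(w*xx).sum(),(w*yy).sum()])/w.sum();print("tick centroid",cam,c,onz(cam,c,.024))
E
python3 m.py
```

```text
blank top centre [ 0.4833 -0.3118  0.024 ] sides [193.3  64.4 190.5  60.4] yaw(y edges) -0.0405
[[ 0.4493 -0.4078]
 [ 0.4551 -0.2146]
 [ 0.5194 -0.2172]
 [ 0.5096 -0.4075]]
blank scene centre [ 0.4819 -0.3156  0.024 ] sides [187.8  63.6 189.2  62.2] yaw(y edges) -0.0445
[[ 0.4467 -0.4084]
 [ 0.4543 -0.2207]
 [ 0.5179 -0.2221]
 [ 0.5088 -0.411 ]]
board top centre [ 0.586  -0.0288  0.018 ] sides [257.7 168.4 256.9 168.7] yaw(y edges) -0.1113
[[ 0.4879 -0.1474]
 [ 0.5167  0.1087]
 [ 0.684   0.0896]
 [ 0.6556 -0.1658]]
blade top centre [0.5428 0.2925 0.032 ] sides [ 33.3 122.7  33.3 122.8] yaw(y edges) 0.1946
[[0.4859 0.2637]
 [0.4796 0.2964]
 [0.5997 0.3212]
 [0.6062 0.2886]]
blade scene centre [0.541  0.2876 0.032 ] sides [ 37.3 125.3  37.9 123.1] yaw(y edges) 0.2662
[[0.4856 0.2572]
 [0.4747 0.2929]
 [0.5974 0.3185]
 [0.6063 0.2816]]
stock top centre [0.4565 0.3131 0.043 ] sides [117.8  24.9 116.3  24.5] yaw(y edges) 0.1992
[[0.4561 0.2533]
 [0.4326 0.3687]
 [0.4572 0.3722]
 [0.4801 0.2582]]
blank [ 0.4486 -0.4083  0.0251] 2.099754953094645
blank [ 0.4534 -0.2168  0.0207] 4.663392935592042
blank [ 0.5179 -0.219   0.0217] 4.322981026454024
blank [ 0.5087 -0.4092  0.0223] 3.0990683846871256
blank mid [ 0.4805 -0.3163  0.0178] 8.473142137438469
blade [0.4844 0.2633 0.029 ] 3.700393439187521
blade [0.4771 0.2947 0.0322] 5.884409553091239
blade [0.5983 0.3205 0.0316] 3.2806064829874657
blade [0.6052 0.2885 0.0285] 3.1343134583144696
blade mid [0.5415 0.292  0.0299] 3.116378150309045
tick centroid top [474.     212.4227] [ 0.4753 -0.3678  0.024 ]
tick centroid scene [164.7718 305.5971] [ 0.4746 -0.3692  0.024 ]
```

```bash
cat > go.py <<'E'
import sys;from h import *
# offset in tool axes to a world target x y z yaw(tool y axis direction, rad)
x,y,z,a=map(float,sys.argv[1:5]);o=r.get_obs();R=o["ee_rot"]
c,s=np.cos(a),np.sin(a);T=np.array([[-s*-1,c,0],[c,s,0],[0,0,-1]]);T=np.array([[s,c,0],[-c,s,0],[0,0,-1]]) if 0 else np.c_[np.cross([c,s,0],[0,0,-1]),[c,s,0],[0,0,-1]]
print("shift",R.T@(np.array([x,y,z])-o["position"]),"rot",cv2.Rodrigues(R.T@T)[0].ravel(),"t",o["clock"])
E
P='0.401 -0.237 0.045 0 0 -1.305'; python3 nudge.py '0.4 -0.237 0.045 0 0 -1.305;0.4 -0.237 0.045 0 0 -1.305;0.4 -0.237 0.045 0 0 -1.305;0.4 -0.237 0.045 0 0 -1.305;0.4 -0.237 0.045 0 0 -1.305;0.4 -0.237 0.045 0 0 -1.305;0.4 -0.237 0.045 0 0 -1.305;0.4 -0.237 0.045 0 0 -1.305' 1.0
python3 go.py 0.4825 -0.313 0.16 -0.042
```

```text
clock: 0.77
position: [0.386, -0.4039, 0.1731]
ee_rot: [[0.334, 0.942, -0.0], [0.942, -0.334, 0.0], [0.0, -0.0, -1.0]]
contact_force: [0.7, -1.1, -0.8]
gripper_width: 0.999
grasp_force: 0.0
shift [0.1179 0.0606 0.0131] rot [-0.0003 -0.0001 -0.2991] t 0.7667
```

```bash
python3 nudge.py '0.118 0.061 0.013 0 0 -0.299;0.118 0.061 0.013 0 0 -0.299;0.118 0.061 0.013 0 0 -0.299;0.118 0.061 0.013 0 0 -0.299;0.118 0.061 0.013 0 0 -0.299;0.118 0.061 0.013 0 0 -0.299'
python3 go.py 0.4825 -0.313 0.006 -0.042
```

```text
clock: 1.27
position: [0.4819, -0.3155, 0.1599]
ee_rot: [[0.048, 0.999, -0.002], [0.999, -0.048, -0.0], [-0.0, -0.002, -1.0]]
contact_force: [-0.4, -1.1, 0.6]
gripper_width: 0.999
grasp_force: 0.0
shift [0.0026 0.0008 0.1539] rot [-0.0016  0.0002 -0.0057] t 1.2667
```

```bash
python3 nudge.py '0 0 0.04 0 0 0;0 0 0.08 0 0 0;0 0 0.115 0 0 0;0 0 0.14 0 0 0;0 0 0.152 0 0 0;0 0 0.152 0 0 0'
python3 nudge.py '0 0 0 0 0 0;0 0 0 0 0 0;0 0 0 0 0 0;0 0 0 0 0 0;0 0 0 0 0 0;0 0 0 0 0 0' 0.0 35
```

```text
clock: 1.77
position: [0.4791, -0.3164, 0.006]
ee_rot: [[0.051, 0.999, -0.005], [0.999, -0.051, 0.001], [0.001, -0.006, -1.0]]
contact_force: [-0.7, -0.7, 0.8]
gripper_width: 0.999
grasp_force: 0.0
clock: 2.27
position: [0.4824, -0.3158, 0.0094]
ee_rot: [[0.048, 0.999, 0.0], [0.999, -0.048, -0.001], [-0.001, 0.0, -1.0]]
contact_force: [-1.8, 0.2, 6.5]
gripper_width: 0.657
grasp_force: 35.0
```

```bash
python3 nudge.py '0 0 -0.03 0 0 0;0 0 -0.06 0 0 0;0 0 -0.08 0 0 0;0 0 -0.08 0 0 0'
python3 go.py 0.6158 -0.0321 0.09 -0.111
python3 - <<'E'
from h import *
for n in("top","scene"): cv2.imwrite(f"pics/{n}1.png",r.snapshot(n)[:,:,::-1])
E
```

```text
clock: 2.6
position: [0.4854, -0.3166, 0.0924]
ee_rot: [[0.048, 0.999, 0.007], [0.999, -0.048, -0.004], [-0.003, 0.007, -1.0]]
contact_force: [-1.2, -0.3, -2.4]
gripper_width: 0.652
grasp_force: 35.0
shift [0.2905 0.1166 0.0022] rot [0.007  0.0032 0.063 ] t 2.6
```

View pics/scene1.png

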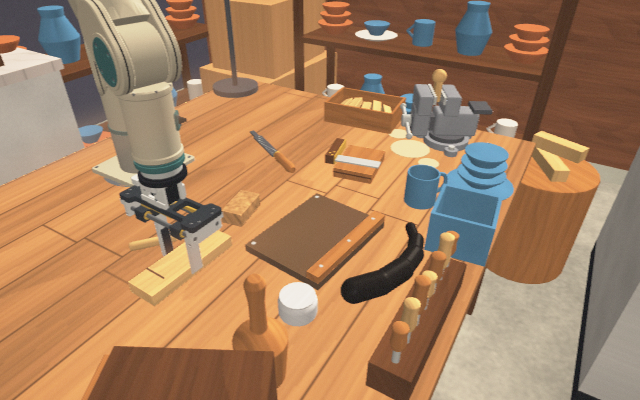

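The scene view shows the blank held level between the fingers at about (180, 262), clear of the bench.

```bash
python3 nudge.py '0.287 0.116 0.002 0 0 0.063;0.287 0.116 0.002 0 0 0.063;0.287 0.116 0.002 0 0 0.063;0.287 0.116 0.002 0 0 0.063;0.287 0.116 0.002 0 0 0.063;0.287 0.116 0.002 0 0 0.063;0.287 0.116 0.002 0 0 0.063;0.287 0.116 0.002 0 0 0.063'
python3 nudge.py '0 0 0 0 0 0;0 0 0 0 0 0;0 0 0 0 0 0'
python3 go.py 0.6158 -0.0321 0.028 -0.111
```

```text
clock: 3.37
position: [0.6132, -0.0257, 0.0845]
ee_rot: [[0.104, 0.995, -0.001], [0.995, -0.104, 0.005], [0.005, -0.001, -1.0]]
contact_force: [1.1, 0.8, -2.6]
gripper_width: 0.655
grasp_force: 35.0
clock: 3.62
position: [0.6105, -0.0358, 0.0847]
ee_rot: [[0.112, 0.994, -0.004], [0.994, -0.112, -0.002], [-0.002, -0.003, -1.0]]
contact_force: [-0.3, -0.9, -2.7]
gripper_width: 0.658
grasp_force: 35.0
shift [0.0043 0.005  0.0566] rot [-0.0035  0.0019 -0.0009] t 3.6167
```

```bash
python3 nudge.py '0 0.002 0.02 0 0 0;0 0.002 0.04 0 0 0;0 0.002 0.05 0 0 0;0 0.002 0.054 0 0 0;0 0.002 0.057 0 0 0;0 0.002 0.057 0 0 0'
python3 nudge.py '0 0 0 0 0 0;0 0 0 0 0 0;0 0 0 0 0 0;0 0 0 0 0 0' 0.76
python3 nudge.py '0 0 -0.04 0 0 0;0 0 -0.08 0 0 0;0 0 -0.08 0 0 0'
python3 go.py 0.545 -0.0245 0.1 1.46
```

```text
clock: 4.12
position: [0.614, -0.0352, 0.0292]
ee_rot: [[0.112, 0.994, -0.001], [0.994, -0.112, -0.0], [-0.0, -0.0, -1.0]]
contact_force: [-0.1, 0.2, -1.3]
gripper_width: 0.657
grasp_force: 35.0
clock: 4.45
position: [0.6149, -0.0344, 0.0303]
ee_rot: [[0.111, 0.994, 0.002], [0.994, -0.111, -0.0], [0.0, 0.002, -1.0]]
contact_force: [0.6, -0.4, -0.7]
gripper_width: 0.758
grasp_force: 0.0
clock: 4.7
position: [0.6195, -0.0341, 0.1166]
ee_rot: [[0.111, 0.994, 0.013], [0.994, -0.111, 0.0], [0.002, 0.013, -1.0]]
contact_force: [1.5, 0.9, 0.3]
gripper_width: 0.762
grasp_force: 0.0
shift [ 0.0012 -0.0754  0.0157] rot [ 0.0112  0.0088 -1.5711] t 4.7
```

```bash
python3 nudge.py '0 -0.058 0.015 0 0 -1.571;0 -0.058 0.015 0 0 -1.571;0 -0.058 0.015 0 0 -1.571;0 -0.058 0.015 0 0 -1.571;0 -0.058 0.015 0 0 -1.571;0 -0.058 0.015 0 0 -1.571;0 -0.058 0.015 0 0 -1.571;0 -0.058 0.015 0 0 -1.571' 1.0
python3 go.py 0.561 -0.026 0.1 1.46
```

```text
clock: 5.37
position: [0.557, -0.0281, 0.0949]
ee_rot: [[-0.78, 0.625, 0.001], [0.625, 0.78, -0.0], [-0.001, 0.001, -1.0]]
contact_force: [-0.2, 0.8, 0.3]
gripper_width: 1.001
grasp_force: 0.0
shift [-0.0018  0.0041 -0.0051] rot [ 0.0003  0.0014 -0.5649] t 5.3667
```

```bash
python3 nudge.py '0 0.003 0 0 0 -0.565;0 0.003 0 0 0 -0.565;0 0.003 0 0 0 -0.565;0 0.003 0 0 0 -0.565;0 0.003 0 0 0 -0.565;0 0.003 0 0 0 -0.565;0 0.003 0 0 0 -0.565'
python3 go.py 0.561 -0.026 0.026 1.46
python3 - <<'E'
from h import *
for n in("top","scene"): cv2.imwrite(f"pics/{n}2.png",r.snapshot(n)[:,:,::-1])
E
```

```text
clock: 5.95
position: [0.5587, -0.0258, 0.0946]
ee_rot: [[-0.993, 0.119, 0.001], [0.119, 0.993, 0.0], [-0.001, 0.0, -1.0]]
contact_force: [-0.4, -0.1, 0.9]
gripper_width: 0.997
grasp_force: 0.0
shift [-0.0023  0.0001  0.0686] rot [ 0.0002  0.0006 -0.0084] t 5.95
```

View pics/scene2.png

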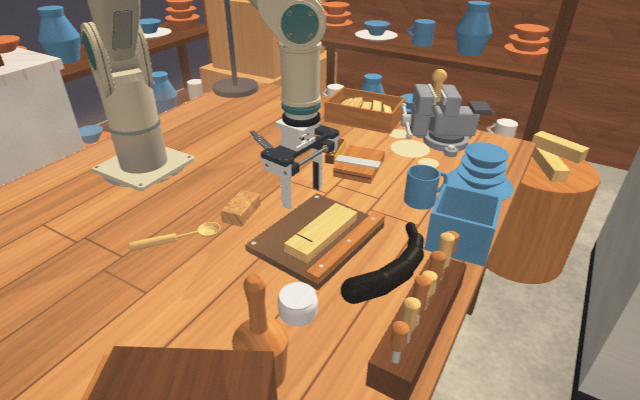

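The blank lies flat on the board, short of the stop, with the fingers above and behind its ticked edge at (290–320, 190). Now I lower and push.

```bash
python3 nudge.py '0 0 0.035 0 0 0;0 0 0.06 0 0 0;0 0 0.068 0 0 0;0 0 0.068 0 0 0'
python3 nudge.py '-0.006 0 0 0 0 0;-0.012 0 0 0 0 0;-0.017 0 0 0 0 0;-0.021 0 0 0 0 0;-0.025 0 0 0 0 0;-0.029 0 0 0 0 0;-0.032 0 0 0 0 0;-0.035 0 0 0 0 0'
python3 nudge.py '-0.001 0 0 0 0 0;-0.002 0 0 0 0 0;-0.003 0 0 0 0 0'

```

```text
clock: 6.38
position: [0.5569, -0.0257, 0.0247]
ee_rot: [[-0.993, 0.117, -0.004], [0.117, 0.993, -0.0], [0.004, -0.001, -1.0]]
contact_force: [-1.0, -0.6, 0.7]
gripper_width: 1.002
grasp_force: 0.0
clock: 7.05
position: [0.5932, -0.0299, 0.0264]
ee_rot: [[-0.993, 0.117, -0.001], [0.117, 0.993, -0.0], [0.0, -0.0, -1.0]]
contact_force: [-3.6, 0.3, 2.1]
gripper_width: 1.006
grasp_force: 1.6
clock: 7.3
position: [0.5959, -0.0302, 0.0263]
ee_rot: [[-0.993, 0.117, -0.001], [0.117, 0.993, -0.0], [0.001, -0.0, -1.0]]
contact_force: [-2.6, 0.6, 3.1]
gripper_width: 1.001
grasp_force: 1.5
```

```bash
python3 nudge.py '-0.001 0 0 0 0 0;-0.002 0 0 0 0 0;-0.003 0 0 0 0 0;-0.004 0 0 0 0 0'
python3 nudge.py '-0.001 0 0 0 0 0;-0.002 0 0 0 0 0;-0.003 0 0 0 0 0;-0.003 0 0 0 0 0'

```

```text
clock: 7.63
position: [0.5974, -0.0304, 0.0262]
ee_rot: [[-0.993, 0.116, -0.005], [0.116, 0.993, -0.001], [0.005, -0.001, -1.0]]
contact_force: [-9.9, 1.5, 9.2]
gripper_width: 1.001
grasp_force: 5.2
clock: 7.97
position: [0.5975, -0.0305, 0.026]
ee_rot: [[-0.993, 0.115, -0.01], [0.115, 0.993, -0.002], [0.01, -0.003, -1.0]]
contact_force: [-14.4, -0.4, 11.4]
gripper_width: 0.999
grasp_force: 7.1
```

```bash
python3 nudge.py '0.01 0 0 0 0 0;0.03 0 0 0 0 0;0.035 0 -0.03 0 0 0;0.035 0 -0.07 0 0 0;0.035 0 -0.11 0 0 0;0.035 0 -0.12 0 0 0' 0.65
python3 go.py 0.459 0.306 0.13 0.204
```

```text
clock: 8.47
position: [0.5731, -0.0258, 0.1523]
ee_rot: [[-0.993, 0.116, 0.012], [0.116, 0.993, 0.001], [-0.011, 0.002, -1.0]]
contact_force: [0.5, -0.1, 0.1]
gripper_width: 0.656
grasp_force: 0.0
shift [0.1522 0.3163 0.0212] rot [0.009  0.0084 1.2502] t 8.4667
```

```bash
python3 nudge.py '0.15 0.316 0.02 0 0 1.25;0.15 0.316 0.02 0 0 1.25;0.15 0.316 0.02 0 0 1.25;0.15 0.316 0.02 0 0 1.25;0.15 0.316 0.02 0 0 1.25;0.15 0.316 0.02 0 0 1.25;0.15 0.316 0.02 0 0 1.25;0.15 0.316 0.02 0 0 1.25'
python3 go.py 0.459 0.306 0.13 0.204
python3 - <<'E'
from h import *
for n in("top","scene"): cv2.imwrite(f"pics/{n}3.png",r.snapshot(n)[:,:,::-1])
E
```

```text
clock: 9.13
position: [0.462, 0.2907, 0.1273]
ee_rot: [[-0.433, 0.901, 0.002], [0.901, 0.433, 0.001], [0.0, 0.003, -1.0]]
contact_force: [0.6, 0.3, -0.8]
gripper_width: 0.649
grasp_force: 0.0
shift [ 0.0151  0.0039 -0.0027] rot [ 0.0027 -0.0005  0.2439] t 9.1333
```

```bash
python3 nudge.py '0.015 0.003 0 0 0 0.244;0.015 0.003 0 0 0 0.244;0.015 0.003 0 0 0 0.244;0.015 0.003 0 0 0 0.244'
python3 nudge.py '0 0 0 0 0 0'
python3 go.py 0.459 0.306 0.031 0.204
python3 - <<'E'
from h import *
t=r.snapshot("top");s=r.snapshot("scene")
cv2.imwrite("pics/top4.png",t[:,:,::-1]);cv2.imwrite("pics/scene4.png",s[:,:,::-1])
# blank / board check
a=cv2.resize(t[120:245,180:420],None,fx=3.3,fy=2.4*3.3/2.4,interpolation=cv2.INTER_CUBIC)[:400]
b=cv2.resize(s[120:190,300:400],(280,196),interpolation=cv2.INTER_CUBIC);c=cv2.resize(s[190:290,240:390],(294,196),interpolation=cv2.INTER_CUBIC)
o=np.zeros((600,800,3),np.uint8);o[:a.shape[0],:a.shape[1]]=a;o[404:,:280]=b;o[404:,300:594]=c
cv2.imwrite("pics/z2.png",o[:,:,::-1])
E
```

```text
clock: 9.57
position: [0.4585, 0.3032, 0.1272]
ee_rot: [[-0.212, 0.977, 0.001], [0.977, 0.212, -0.0], [-0.0, 0.001, -1.0]]
contact_force: [0.5, -0.2, 0.2]
gripper_width: 0.648
grasp_force: 0.0
clock: 9.65
position: [0.4585, 0.3026, 0.1272]
ee_rot: [[-0.211, 0.978, 0.001], [0.978, 0.211, -0.0], [-0.0, 0.001, -1.0]]
contact_force: [-0.9, 0.1, -0.0]
gripper_width: 0.649
grasp_force: 0.0
shift [0.0032 0.0012 0.0962] rot [0.0006 0.0003 0.0084] t 9.65
```

View pics/z2.png

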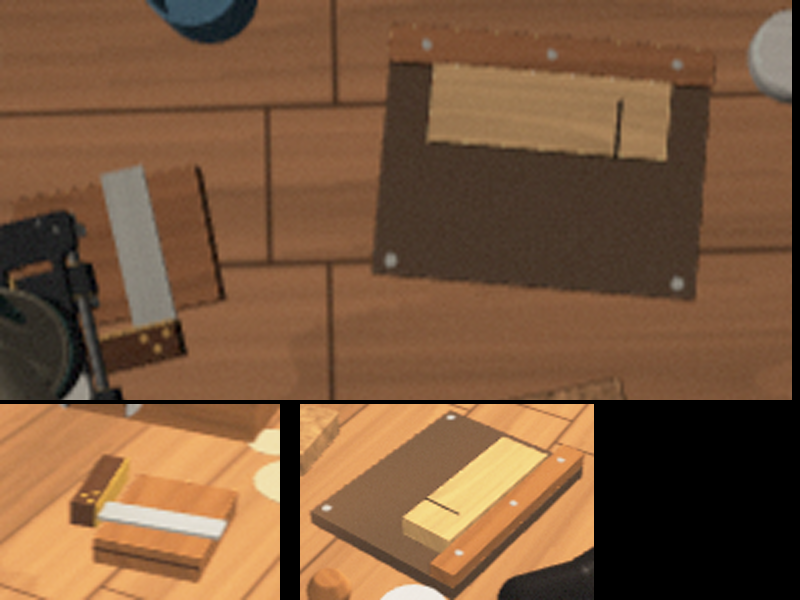

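The blank is tight against the stop, centred, with the tick facing the robot. The gripper hangs over the stock at the crop's lower left. Now I descend onto the stock.

```bash
python3 nudge.py '0.003 0.001 0.03 0 0 0;0.003 0.001 0.06 0 0 0;0.003 0.001 0.08 0 0 0;0.003 0.001 0.09 0 0 0;0.003 0.001 0.095 0 0 0;0.003 0.001 0.095 0 0 0'
python3 nudge.py '0 0 0 0 0 0;0 0 0 0 0 0;0 0 0 0 0 0;0 0 0 0 0 0;0 0 0 0 0 0' 0.0 20
```

```text
clock: 10.25
position: [0.4581, 0.3059, 0.0318]
ee_rot: [[-0.208, 0.978, -0.001], [0.978, 0.208, -0.0], [-0.0, -0.001, -1.0]]
contact_force: [-0.3, -0.2, 1.1]
gripper_width: 0.652
grasp_force: 0.0
clock: 10.67
position: [0.4586, 0.3065, 0.033]
ee_rot: [[-0.208, 0.978, 0.001], [0.978, 0.208, 0.001], [0.0, 0.001, -1.0]]
contact_force: [-0.8, 0.2, -0.9]
gripper_width: 0.331
grasp_force: 0.0
```

```bash
python3 nudge.py '0 0 0 0 0 0;0 0 0 0 0 0;0 0 0 0 0 0;0 0 0 0 0 0' 0.0 50
python3 nudge.py '0 0 -0.01 0 0 0;0 0 -0.02 0 0 0;0 0 -0.03 0 0 0;0 0 -0.03 0 0 0'
python3 - <<'E'
from h import *
t=r.snapshot("top");s=r.snapshot("scene")
cv2.imwrite("pics/top5.png",t[:,:,::-1]);cv2.imwrite("pics/scene5.png",s[:,:,::-1])
b=cv2.resize(s[90:200,270:410],(700,550),interpolation=cv2.INTER_CUBIC);cv2.imwrite("pics/z3.png",b[:,:,::-1])
E
```

```text
clock: 11.0
position: [0.4584, 0.3065, 0.0327]
ee_rot: [[-0.209, 0.978, 0.001], [0.978, 0.209, 0.0], [0.0, 0.001, -1.0]]
contact_force: [-1.4, -0.8, 4.7]
gripper_width: 0.313
grasp_force: 50.0
clock: 11.33
position: [0.4592, 0.3071, 0.0644]
ee_rot: [[-0.208, 0.978, 0.003], [0.978, 0.208, 0.002], [0.002, 0.003, -1.0]]
contact_force: [-0.3, 0.0, -2.3]
gripper_width: 0.31
grasp_force: 50.0
```

View pics/z3.png

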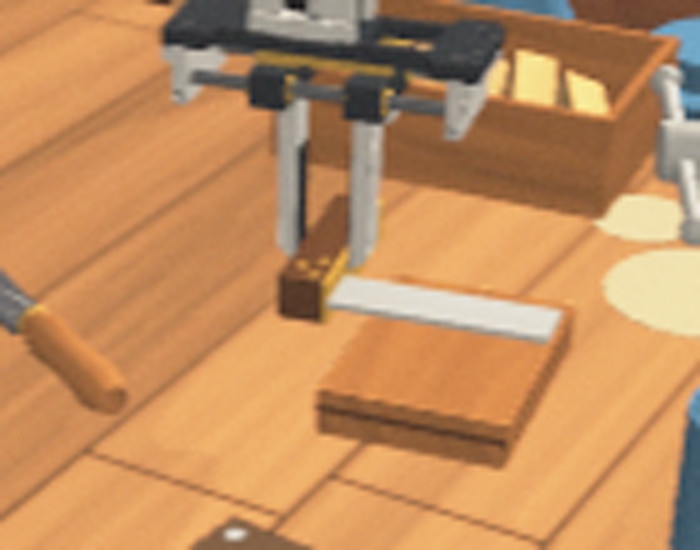

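The scene crop shows the square held level off the offcut by its stock at about (320, 280). Next I measure the blank and tick, and the blade in hand.

```bash
python3 - <<'E'
from h import *
im=lambda n:cv2.imread(f"pics/{n}.png")[:,:,::-1].copy()
t=im("top4");s=im("scene4")
X=show("blank top","top",corners(t,(302,134,392,178),(0,0,135),(25,140,255),13),.042)
Y=show("blank scene","scene",corners(s,(285,195,370,265),(18,0,175),(30,140,255),13),.042)
for cam,i,box in(("top",t,(362,151,372,164)),("scene",s,(300,234,322,248))):
    x0,y0,x1,y1=box;g=cv2.cvtColor(i,cv2.COLOR_RGB2GRAY)[y0:y1,x0:x1].astype(float);w=np.clip(np.median(g)*.78-g,0,None)
    yy,xx=np.mgrid[y0:y1,x0:x1];c=np.array([(w*xx).sum(),(w*yy).sum()])/w.sum();print("tick",cam,c,onz(cam,c,.042))
t=im("top5");s=im("scene5")
show("blade top","top",corners(t,(195,150,250,222),(0,0,95),(180,75,255)),.0675)
show("blade scene","scene",corners(s,(333,138,390,165),(0,0,150),(180,80,255)),.0675)
E
python3 go.py 0 0 0 0 | tail -1
```

```text
blank top centre [ 0.6399 -0.0363  0.042 ] sides [186.   60.5 186.3  59.3] yaw(y edges) -0.1112
[[ 0.6    -0.1255]
 [ 0.6201  0.0595]
 [ 0.6803  0.053 ]
 [ 0.659  -0.1321]]
blank scene centre [ 0.6377 -0.0393  0.042 ] sides [188.   62.8 189.3  61.8] yaw(y edges) -0.1099
[[ 0.5967 -0.1295]
 [ 0.6168  0.0575]
 [ 0.6793  0.0515]
 [ 0.6581 -0.1367]]
tick top [367.0383 156.9485] [ 0.6278 -0.0904  0.042 ]
tick scene [305.783 237.941] [ 0.6043 -0.0877  0.042 ]
blade top centre [0.5434 0.2925 0.0675] sides [ 33.7 122.   33.  122.6] yaw(y edges) 0.1987
[[0.4867 0.2636]
 [0.4804 0.2967]
 [0.5999 0.321 ]
 [0.6067 0.2887]]
blade scene centre [0.5454 0.2793 0.0675] sides [ 37.9 124.2  37.5 122.8] yaw(y edges) 0.274
[[0.4904 0.2487]
 [0.4794 0.285 ]
 [0.6011 0.31  ]
 [0.6106 0.2737]]
shift [-0.2043 -0.5123  0.0623] rot [ 0.001  -0.0006  0.2097] t 11.4333
```

```bash
python3 - <<'E'
from h import *
im=lambda n:cv2.imread(f"pics/{n}.png")[:,:,::-1].copy()
cv2.imwrite("pics/top6.png",r.snapshot("top")[:,:,::-1]);cv2.imwrite("pics/scene6.png",r.snapshot("scene")[:,:,::-1])
def srt(cam,q):
    w=np.array([onz(cam,p,.05)[:2] for p in q]);c=w.mean(0);return q[np.argsort(np.arctan2(w[:,0]-c[0],w[:,1]-c[1]))]
for k in(4,5,6):
    a=srt("top",corners(im(f"top{k}"),(195,150,250,222),(0,0,95),(180,75,255)));b=srt("scene",corners(im(f"scene{k}"),(333,138,395,170),(0,0,150),(180,80,255)))
    for p,q in zip(a,b): print(k,*tri(p,q))
E
```

```text
4 [0.4845 0.2633 0.029 ] 3.174714913260364
4 [0.477  0.2946 0.0323] 6.157247996519809
4 [0.5985 0.3206 0.0315] 3.018390577649142
4 [0.6051 0.2886 0.0284] 3.1228595129471732
5 [0.4849 0.264  0.0594] 4.69045083176728
5 [0.4775 0.2959 0.0627] 6.846786133018486
5 [0.5988 0.3213 0.062 ] 3.9579469727181866
5 [0.6061 0.2897 0.059 ] 3.5840353675425924
6 [0.4844 0.2633 0.058 ] 4.218961273599884
6 [0.477  0.295  0.0615] 6.545299132120318
6 [0.5975 0.3204 0.0607] 5.279560290276561
6 [0.6055 0.2889 0.0574] 3.0680520413757946
```

```bash
python3 nudge.py '0 0 -0.02 0 0 0;0 0 -0.045 0 0 0;0 0 -0.06 0 0 0;0 0 -0.06 0 0 0'
python3 go.py 0.588 -0.0379 0.12 -0.111
```

```text
clock: 11.87
position: [0.4597, 0.3076, 0.1248]
ee_rot: [[-0.208, 0.978, 0.004], [0.978, 0.208, 0.003], [0.002, 0.005, -1.0]]
contact_force: [0.2, -1.0, -2.6]
gripper_width: 0.314
grasp_force: 50.0
shift [-0.3647  0.0535  0.0042] rot [ 0.0042 -0.0029  0.3209] t 11.8667
```

```bash
python3 nudge.py '-0.03 0.005 0 0 0 0.03;-0.065 0.01 0 0 0 0.06;-0.1 0.015 0 0 0 0.09;-0.135 0.02 0 0 0 0.12;-0.17 0.025 0 0 0 0.15;-0.205 0.03 0 0 0 0.18;-0.24 0.036 0 0 0 0.21;-0.275 0.041 0 0 0 0.24'
python3 nudge.py '-0.03 0 0 0 0 0.03;-0.05 0 0 0 0 0.06;-0.06 0 0 0 0 0.08;-0.06 0 0 0 0 0.08'
python3 nudge.py '0 0 0 0 0 0;0 0 0 0 0 0'
python3 go.py 0.588 -0.0379 0.12 -0.111
```

```text
clock: 12.53
position: [0.5551, 0.0439, 0.1208]
ee_rot: [[0.031, 1.0, -0.002], [1.0, -0.032, -0.0], [-0.0, -0.002, -1.0]]
contact_force: [0.9, 0.4, -3.4]
gripper_width: 0.312
grasp_force: 50.0
clock: 12.87
position: [0.5526, -0.0173, 0.121]
ee_rot: [[0.115, 0.993, -0.003], [0.993, -0.115, -0.002], [-0.002, -0.002, -1.0]]
contact_force: [0.4, 0.6, -2.8]
gripper_width: 0.313
grasp_force: 50.0
clock: 13.03
position: [0.5537, -0.0114, 0.122]
ee_rot: [[0.106, 0.994, -0.0], [0.994, -0.106, 0.002], [0.002, -0.0, -1.0]]
contact_force: [0.0, 0.5, -2.8]
gripper_width: 0.313
grasp_force: 50.0
shift [-0.0227  0.037   0.002 ] rot [-0.0004 -0.0017  0.0044] t 13.0333
```

```bash
python3 nudge.py '-0.01 0.015 0.01 0 0 0.004;-0.022 0.032 0.03 0 0 0.004;-0.023 0.037 0.05 0 0 0.004;-0.023 0.037 0.057 0 0 0.004;-0.023 0.037 0.057 0 0 0.004;-0.023 0.037 0.057 0 0 0.004;-0.023 0.037 0.057 0 0 0.004'
python3 go.py 0.588 -0.0379 0.047 -0.111
cat > blade.py <<'E'
import sys;from h import *
k,z=sys.argv[1],float(sys.argv[2]);t=r.snapshot("top");s=r.snapshot("scene")
cv2.imwrite(f"pics/top{k}.png",t[:,:,::-1]);cv2.imwrite(f"pics/scene{k}.png",s[:,:,::-1])
X=show("blade","top",corners(t,(340,112,388,172),(0,0,90),(180,70,255),7),z)
# in the blank's axes (mm), from the top view measurement of the blank
c,a=np.array([.6399,-.0363]),-.111;A=np.array([[np.cos(a),np.sin(a)],[-np.sin(a),np.cos(a)]])
print("in blank axes mm:",(A@(X[:,:2]-c).T).T*1e3)
E
python3 blade.py 7 0.067
```

```text
clock: 13.62
position: [0.5882, -0.0393, 0.0663]
ee_rot: [[0.112, 0.994, 0.001], [0.994, -0.112, 0.001], [0.001, 0.001, -1.0]]
contact_force: [-0.5, -0.1, -2.5]
gripper_width: 0.312
grasp_force: 50.0
shift [ 0.0014 -0.0004  0.0193] rot [ 0.0009 -0.0009 -0.0008] t 13.6167
blade centre [ 0.6501 -0.0704  0.067 ] sides [133.5  96.4  90.3 164.2] yaw(y edges) 0.2352
[[ 0.5856 -0.1508]
 [ 0.5896 -0.0173]
 [ 0.686  -0.0203]
 [ 0.7393 -0.0931]]
in blank axes mm: [[ -41.2458 -119.7717]
 [ -52.115    13.2974]
 [  44.0075   21.0362]
 [ 105.1034  -45.4139]]
```

```bash
python3 - <<'E'
import cv2,numpy as np
t=cv2.imread("pics/top7.png");s=cv2.imread("pics/scene7.png")
o=np.zeros((600,800,3),np.uint8)
o[:,:400]=cv2.resize(t[105:195,330:390],(400,600),interpolation=cv2.INTER_CUBIC)
o[:420,400:]=cv2.resize(s[190:274,290:370],(400,420),interpolation=cv2.INTER_CUBIC)
cv2.imwrite("pics/z4.png",o)
E
```

```text
(no output)
```

View pics/z4.png

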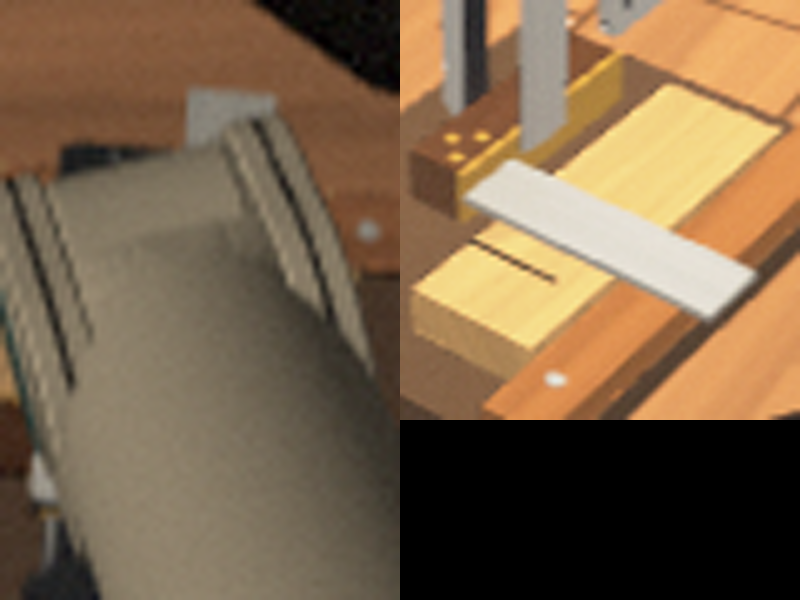

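The top view is hidden by the arm, apart from the blade tip at the top. The scene crop shows the blade level above the blank, just clear of it, and the tick at about (510, 260). I lower it the rest of the way.

```bash
python3 nudge.py '0.001 0 0.006 0 0 0;0.001 0 0.012 0 0 0;0.001 0 0.016 0 0 0;0.001 0 0.018 0 0 0;0.001 0 0.018 0 0 0;0.001 0 0.018 0 0 0'
cat > sc.py <<'E'
import sys;from h import *
s=r.snapshot("scene");cv2.imwrite(f"pics/scene{sys.argv[1]}.png",s[:,:,::-1])
c,a=np.array([.6377,-.0393]),-.11;A=np.array([[np.cos(a),np.sin(a)],[-np.sin(a),np.cos(a)]])
X=show("blade","scene",corners(s,(300,215,368,258),(0,0,150),(180,80,255),7),float(sys.argv[2]))
print("blank axes mm",(A@(X[:,:2]-c).T).T*1e3)
E
python3 sc.py 8 .046
```

```text
clock: 14.22
position: [0.5879, -0.04, 0.0472]
ee_rot: [[0.114, 0.994, -0.001], [0.994, -0.114, -0.0], [-0.0, -0.001, -1.0]]
contact_force: [-0.2, 0.0, -2.8]
gripper_width: 0.311
grasp_force: 50.0
blade centre [ 0.661  -0.0823  0.046 ] sides [ 38.  126.8  36.1 125.7] yaw(y edges) -0.1149
[[ 0.5964 -0.0935]
 [ 0.6002 -0.0557]
 [ 0.726  -0.0721]
 [ 0.7213 -0.1079]]
blank axes mm [[-35.0742 -58.3764]
 [-35.4494 -20.3973]
 [ 91.3718 -22.9266]
 [ 90.6309 -58.9916]]
```

```bash
python3 nudge.py '0 0 0.001 0 0 0;0 0 0.002 0 0 0;0 0 0.002 0 0 0;0 0 0.002 0 0 0'

```

```text
clock: 14.6
position: [0.5882, -0.0399, 0.0467]
ee_rot: [[0.114, 0.994, 0.001], [0.994, -0.114, -0.0], [-0.0, 0.001, -1.0]]
contact_force: [-3.3, 0.2, 8.8]
gripper_width: 0.311
grasp_force: 50.0
```

```bash
python3 nudge.py '0 0 -0.001 0 0 0;0 0 -0.001 0 0 0;0 0 -0.001 0 0 0;0 0 -0.001 0 0 0' 0.5
python3 nudge.py '0 0 -0.03 0 0 0;0 0 -0.07 0 0 0;0 -0.04 -0.08 0 0 0;0 -0.08 -0.08 0 0 0;0 -0.12 -0.08 0 0 0;0 -0.16 -0.08 0 0 0;0 -0.16 -0.08 0 0 0'
python3 sc.py 9 .046; python3 blade.py 9 .046
```

```text
clock: 14.93
position: [0.5885, -0.0401, 0.0463]
ee_rot: [[0.114, 0.993, 0.001], [0.993, -0.114, -0.0], [0.0, 0.001, -1.0]]
contact_force: [-0.3, 0.4, -0.4]
gripper_width: 0.497
grasp_force: 0.0
clock: 15.52
position: [0.4173, -0.022, 0.1255]
ee_rot: [[0.112, 0.994, -0.013], [0.994, -0.112, -0.002], [-0.003, -0.013, -1.0]]
contact_force: [-0.2, -0.9, -0.0]
gripper_width: 0.497
grasp_force: 0.0
blade centre [ 0.6614 -0.0823  0.046 ] sides [ 37.9 126.3  36.  126. ] yaw(y edges) -0.1097
[[ 0.5967 -0.0935]
 [ 0.6008 -0.0558]
 [ 0.726  -0.0721]
 [ 0.7219 -0.1079]]
blank axes mm [[-34.7619 -58.382 ]
 [-34.8905 -20.5019]
 [ 91.3525 -22.9282]
 [ 91.2429 -58.9443]]
blade centre [ 0.6638 -0.0794  0.046 ] sides [ 32.8 121.2  32.6 122.7] yaw(y edges) -0.1193
[[ 0.6009 -0.0883]
 [ 0.6056 -0.0558]
 [ 0.7259 -0.0705]
 [ 0.7227 -0.103 ]]
in blank axes mm: [[-32.9822 -55.9523]
 [-31.9697 -23.1549]
 [ 89.2127 -24.4528]
 [ 89.6851 -57.0825]]
```

```bash
python3 - <<'E'
import cv2,numpy as np
t=cv2.imread("pics/top9.png");s=cv2.imread("pics/scene9.png")
o=np.zeros((600,800,3),np.uint8)
o[:,:400]=cv2.resize(t[115:190,330:380],(400,600),interpolation=cv2.INTER_CUBIC)
o[:420,400:]=cv2.resize(s[200:263,290:350],(400,420),interpolation=cv2.INTER_CUBIC)
cv2.imwrite("pics/z5.png",o)
E
```

```text
(no output)
```

View pics/z5.png

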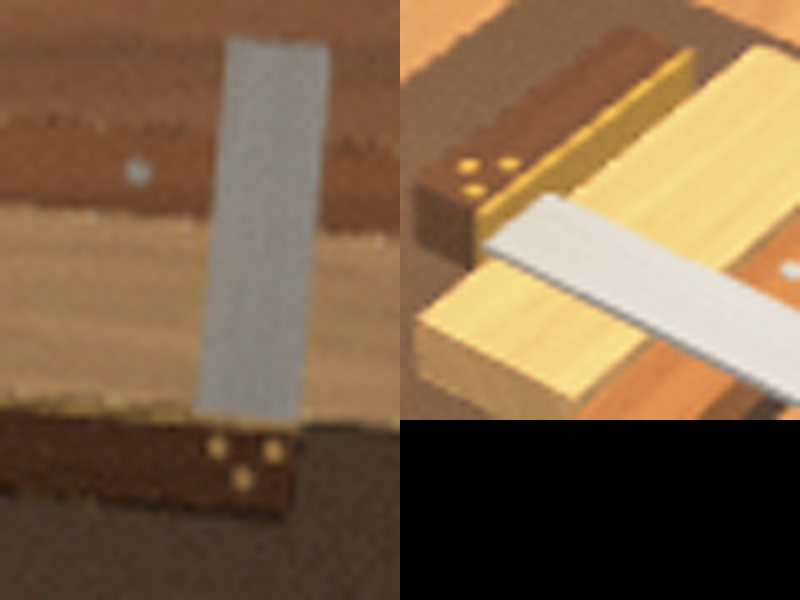

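The blade covers the tick completely in both crops. It ends at (200–300, 410) in the top crop, which puts the outer edge about 1.7 mm past the tick and leaves a small gap at the stock. I regrip and shift it by that much.

```bash
python3 nudge.py '0 0.04 0 0 0 0;0 0.08 0 0 0 0;0 0.12 0 0 0 0;0 0.155 0 0 0 0;0 0.16 0 0 0 0;0 0.16 0.035 0 0 0;0 0.16 0.07 0 0 0;0 0.16 0.08 0 0 0'
python3 nudge.py '0 0 0 0 0 0;0 0 0 0 0 0;0 0 0 0 0 0;0 0 0 0 0 0;0 0 0 0 0 0' 0.0 40
python3 nudge.py '0 0 -0.002 0 0 0;0 0 -0.004 0 0 0;0 0 -0.004 0 0 0;0 0 -0.004 0 0 0;0 0 -0.004 0 0 0'
```

```text
clock: 16.33
position: [0.5862, -0.0403, 0.042]
ee_rot: [[0.114, 0.993, -0.006], [0.993, -0.114, 0.0], [-0.001, -0.006, -1.0]]
contact_force: [-8.4, 0.5, 67.6]
gripper_width: 0.502
grasp_force: 39.8
clock: 16.75
position: [0.5888, -0.0401, 0.047]
ee_rot: [[0.114, 0.993, 0.001], [0.993, -0.114, 0.0], [0.0, 0.001, -1.0]]
contact_force: [0.8, 0.9, -1.7]
gripper_width: 0.317
grasp_force: 40.0
clock: 17.17
position: [0.588, -0.04, 0.0504]
ee_rot: [[0.114, 0.994, -0.0], [0.994, -0.114, 0.0], [-0.0, -0.0, -1.0]]
contact_force: [-0.1, -0.6, -3.5]
gripper_width: 0.316
grasp_force: 40.0
```

```bash
python3 nudge.py '0.0018 0 0 0 0 -0.004;0.0018 0 0 0 0 -0.004;0.0018 0 0 0 0 -0.004;0.0018 0 0.002 0 0 -0.004;0.0018 0 0.003 0 0 -0.004;0.0018 0 0.004 0 0 -0.004;0.0018 0 0.004 0 0 -0.004;0.0018 0 0.004 0 0 -0.004'

```

```text
clock: 17.83
position: [0.5883, -0.0382, 0.0468]
ee_rot: [[0.11, 0.994, 0.0], [0.994, -0.11, -0.0], [-0.0, 0.0, -1.0]]
contact_force: [-1.9, 0.4, 3.5]
gripper_width: 0.315
grasp_force: 40.0
```

```bash
python3 nudge.py '0 0 0 0 0 0;0 0 0 0 0 0;0 0 0 0 0 0;0 0 0 0 0 0' 0.5
python3 nudge.py '0 0 -0.03 0 0 0;0 0 -0.07 0 0 0;0 -0.04 -0.08 0 0 0;0 -0.08 -0.08 0 0 0;0 -0.12 -0.08 0 0 0;0 -0.16 -0.08 0 0 0;0 -0.16 -0.08 0 0 0'
python3 blade.py 10 .046
python3 - <<'E'
from h import *
t=cv2.imread("pics/top10.png")[:,:,::-1].copy()
show("blank(left part + right part)","top",corners(t,(302,134,392,178),(0,0,135),(25,140,255),13),.042)
E
python3 go.py 0.55 -0.0265 0.13 1.46
```

```text
clock: 18.17
position: [0.5887, -0.0383, 0.0464]
ee_rot: [[0.11, 0.994, 0.001], [0.994, -0.11, 0.0], [0.0, 0.001, -1.0]]
contact_force: [0.2, 0.1, -0.4]
gripper_width: 0.499
grasp_force: 0.0
clock: 18.75
position: [0.4175, -0.0209, 0.1256]
ee_rot: [[0.108, 0.994, -0.013], [0.994, -0.108, -0.002], [-0.003, -0.013, -1.0]]
contact_force: [-0.7, -0.2, 0.2]
gripper_width: 0.498
grasp_force: 0.0
blade centre [ 0.664  -0.0775  0.046 ] sides [ 34.  122.2  32.  122.2] yaw(y edges) -0.1053
[[ 0.6015 -0.0877]
 [ 0.6051 -0.0539]
 [ 0.7264 -0.0683]
 [ 0.7231 -0.1001]]
in blank axes mm: [[-32.4486 -55.3608]
 [-32.6522 -21.3959]
 [ 89.5421 -22.2427]
 [ 89.7134 -54.2093]]
blank(left part + right part) centre [ 0.6468 -0.0369  0.042 ] sides [185.7  58.  190.2  96. ] yaw(y edges) 0.005
[[ 0.5995 -0.1254]
 [ 0.6175  0.0594]
 [ 0.6752  0.0537]
 [ 0.695  -0.1354]]
shift [ 0.0075  0.1217 -0.0033] rot [-0.0003  0.0003 -1.5694] t 18.85
```

```bash
python3 nudge.py '0 0.05 -0.003 0 0 -1.57;0 0.08 -0.003 0 0 -1.57;0 0.08 -0.003 0 0 -1.57;0 0.08 -0.003 0 0 -1.57;0 0.08 -0.003 0 0 -1.57;0 0.08 -0.003 0 0 -1.57;0 0.08 -0.003 0 0 -1.57;0 0.08 -0.003 0 0 -1.57' 0.75
python3 go.py 0.545 -0.022 0.12 1.46
```

```text
clock: 19.52
position: [0.5113, -0.0296, 0.1294]
ee_rot: [[-0.78, 0.626, 0.002], [0.626, 0.78, 0.001], [-0.001, 0.002, -1.0]]
contact_force: [0.6, 0.1, -0.0]
gripper_width: 0.749
grasp_force: 0.0
shift [-0.0216  0.027   0.0095] rot [ 0.0018  0.002  -0.5652] t 19.5167
```

```bash
python3 nudge.py '-0.022 0.027 0.009 0 0 -0.565;-0.022 0.027 0.009 0 0 -0.565;-0.022 0.027 0.009 0 0 -0.565;-0.022 0.027 0.009 0 0 -0.565;-0.022 0.027 0.009 0 0 -0.565;-0.022 0.027 0.009 0 0 -0.565;-0.022 0.027 0.009 0 0 -0.565'
python3 go.py 0.545 -0.022 0.04 1.46
```

```text
clock: 20.1
position: [0.5444, -0.0225, 0.1202]
ee_rot: [[-0.993, 0.119, 0.001], [0.119, 0.993, 0.001], [-0.001, 0.001, -1.0]]
contact_force: [0.2, -0.2, -0.2]
gripper_width: 0.75
grasp_force: 0.0
shift [-0.0005  0.0005  0.0802] rot [ 0.0012  0.001  -0.0087] t 20.1
```

```bash
python3 nudge.py '0 0 0.03 0 0 -0.006;0 0 0.055 0 0 -0.006;0 0 0.07 0 0 -0.006;0 0 0.078 0 0 -0.006;0 0 0.08 0 0 -0.006;0 0 0.08 0 0 -0.006'
python3 nudge.py '-0.003 0 0 0 0 0;-0.006 0 0 0 0 0;-0.009 0 0 0 0 0;-0.011 0 0 0 0 0;-0.013 0 0 0 0 0;-0.015 0 0 0 0 0;-0.017 0 0 0 0 0;-0.018 0 0 0 0 0'
python3 nudge.py '-0.001 0 0 0 0 0;-0.002 0 0 0 0 0;-0.003 0 0 0 0 0;-0.004 0 0 0 0 0'
```

```text
clock: 20.6
position: [0.5434, -0.0221, 0.0403]
ee_rot: [[-0.994, 0.11, 0.0], [0.11, 0.994, 0.0], [-0.0, 0.0, -1.0]]
contact_force: [0.7, -0.5, -0.4]
gripper_width: 0.751
grasp_force: 0.0
clock: 21.27
position: [0.5612, -0.0244, 0.0404]
ee_rot: [[-0.994, 0.11, 0.0], [0.11, 0.994, 0.0], [-0.0, 0.0, -1.0]]
contact_force: [-0.5, 0.2, 0.2]
gripper_width: 0.748
grasp_force: 0.0
clock: 21.6
position: [0.5648, -0.0247, 0.0403]
ee_rot: [[-0.994, 0.11, -0.0], [0.11, 0.994, 0.0], [0.0, -0.0, -1.0]]
contact_force: [0.4, -0.7, 0.1]
gripper_width: 0.751
grasp_force: 0.0
```

```bash
python3 nudge.py '-0.001 0 0 0 0 0;-0.002 0 0 0 0 0;-0.003 0 0 0 0 0;-0.003 0 0 0 0 0'
python3 nudge.py '-0.001 0 0 0 0 0;-0.002 0 0 0 0 0;-0.003 0 0 0 0 0;-0.003 0 0 0 0 0'
```

```text
clock: 21.93
position: [0.5671, -0.0252, 0.0402]
ee_rot: [[-0.994, 0.11, -0.001], [0.11, 0.994, -0.0], [0.001, -0.001, -1.0]]
contact_force: [-2.7, 0.3, 2.4]
gripper_width: 0.75
grasp_force: 1.6
clock: 22.27
position: [0.5681, -0.0253, 0.0402]
ee_rot: [[-0.994, 0.11, -0.005], [0.11, 0.994, -0.001], [0.005, -0.001, -1.0]]
contact_force: [-7.9, 0.8, 6.7]
gripper_width: 0.75
grasp_force: 4.2
```

```bash
python3 nudge.py '-0.001 0 0 0 0 0;-0.002 0 0 0 0 0;-0.002 0 0 0 0 0'
python3 nudge.py '0.005 0 0 0 0 0;0.015 0 0 0 0 0;0.03 0 0 0 0 0;0.06 0 -0.03 0 0 0;0.1 0 -0.07 0 0 0;0.14 0 -0.1 0 0 0;0.14 0 -0.1 0 0 0'
python3 blade.py 11 .046; python3 sc.py 11 .046
python3 - <<'E'
import cv2,numpy as np
t=cv2.imread("pics/top11.png");s=cv2.imread("pics/scene11.png")
o=np.zeros((600,800,3),np.uint8)
o[:,:400]=cv2.resize(t[115:190,320:370],(400,600),interpolation=cv2.INTER_CUBIC) if 0 else cv2.resize(t[110:200,310:370],(400,600),interpolation=cv2.INTER_CUBIC)
o[:420,400:]=cv2.resize(s[200:263,290:350],(400,420),interpolation=cv2.INTER_CUBIC)
cv2.imwrite("pics/z6.png",o)
E
```

```text
clock: 22.52
position: [0.5682, -0.0254, 0.0401]
ee_rot: [[-0.994, 0.109, -0.008], [0.109, 0.994, -0.001], [0.008, -0.002, -1.0]]
contact_force: [-12.3, 1.0, 10.3]
gripper_width: 0.747
grasp_force: 6.1
clock: 23.1
position: [0.4326, -0.0096, 0.1423]
ee_rot: [[-0.994, 0.108, 0.003], [0.108, 0.994, -0.001], [-0.003, -0.0, -1.0]]
contact_force: [0.8, -0.6, -0.3]
gripper_width: 0.751
grasp_force: 0.0
blade centre [ 0.6672 -0.0778  0.046 ] sides [ 33.7 121.5  32.2 121.9] yaw(y edges) -0.1028
[[ 0.6048 -0.088 ]
 [ 0.6085 -0.0545]
 [ 0.7292 -0.0683]
 [ 0.7261 -0.1003]]
in blank axes mm: [[-29.1054 -55.3021]
 [-29.1931 -21.5988]
 [ 92.2933 -21.8928]
 [ 92.7488 -54.0972]]
blade centre [ 0.6648 -0.0809  0.046 ] sides [ 38.5 126.4  36.  126.1] yaw(y edges) -0.0929
[[ 0.6004 -0.0933]
 [ 0.6038 -0.055 ]
 [ 0.7293 -0.0696]
 [ 0.7258 -0.1055]]
blank axes mm [[-31.1841 -57.7999]
 [-31.9809 -19.3497]
 [ 94.3809 -20.0912]
 [ 94.8589 -56.0816]]
```

View pics/z6.png

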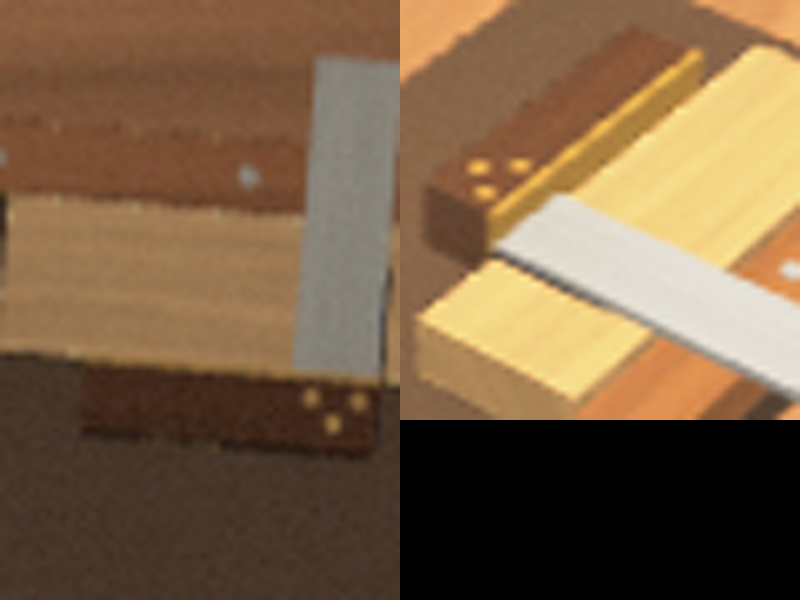

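The crops show the stock flush along the ticked edge. A dark sliver of the tick shows along the blade's outer edge near (550, 275), so that edge lies within the tick. Both pieces are released, so I hand the job in.

```bash
python3 -c "
from rig import r
print(r.close_job())"
```

```text
the job is handed in; nothing more can be done
None
```

The job is handed in at about 23 s: the blank is tight against the stop, and the square's stock is flush on the ticked edge with the blade's outer edge at the tick; one regrip to correct it briefly pressed the fingers down with 68 N, under the 120 N wrist limit.

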